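# Tip the sample rack down and shut the bay

## Task

The empty red sample rack has been left standing on its end in the sample bay, so the bay cannot be closed. Push the rack over so that it drops onto its base inside the bay, then push the blue-framed lid over and press it fully shut. Only push, gently, with the fingers: do not pinch or pick up the rack, and leave everything else on the table where it stands.

Things in the scene. Friction and masses are not known exactly. Their poses are not given: they have to be found in the camera images.
- bay: White fixed open box with a hinged lid. Origin: centre of its underside, on the table; x along its length, away from the robot at yaw 0; y towards the hinge side (left). Outside 239 (x) by 174 mm (y), rim 95 mm above the table, walls 12 mm; inside 215 by 150 mm, floor 30 mm above the table. A grey console, 45 mm long, 75 mm tall, adjoins the +x end.
- rack: Empty red rack, 120 x 60 x 50 mm, 0.2 kg: tube holes on one side, closed base opposite. It starts on end, 120 mm tall, on the bay floor near the bay's -x end, base facing the bay's +x. Origin: centre of the end it stands on; z along its length (up at the start), y across its width, x (25 mm each way) out of the tube-hole side; the base is the -x side. Lying on its base, its x points up.
- rack_mid (a point): Centre of the rack, 60 mm from either end; 25 mm above the bay floor once the rack lies on its base. Pushed near its top towards its base side, the standing rack tips about its lower edge, balances at about 20 degrees, then falls over by itself.
- rack_top (a point): Centre of the rack's upper end (the end that is up at the start), 120 mm along its z from its origin.
- lid (a joint): Lid angle, rad: 0 shut, 1.57 upright, 1.9 its stop, leaning outwards; starts at 1.55 to 1.8. The hinge runs along the bay's x at y = 87 mm, z = 101 mm in the bay frame; the lid closes from the bay's +y side towards -y. Stiff friction hinge (0.4 N m): it stays where it is left; 2 to 5 N near the free edge moves it.
- lid_mid (a point): Middle of the lid's outer face (its top when shut), 87 mm from the hinge axis. Blue frame around a clear window, 235 mm along the hinge, 174 mm from hinge axis to free edge, 10 mm thick (5 mm each side of the axis). A grey tab at the middle of the free edge, 60 mm long, sticks out 16 mm more.
- lid_edge (a point): Middle of the lid's free edge, on the outer face, 174 mm from the hinge axis.
- reagent: Reagent bottle with a blue cap, 64 mm diameter, 150 mm tall. Leave alone. Origin: centre of its underside.
- tipbox: Blue pipette-tip box with a clear top, 120 x 85 x 70 mm. Leave alone. Origin: centre of its underside.
- beaker: Open glass beaker, 72 mm across the rim, 85 mm tall. Leave alone. Origin: centre of its underside.
- tuberack: Another red rack, full of capped tubes, 60 x 160 x 105 mm, on the left of the table. Leave alone. Origin: centre of its underside.
- jar: Small jar with a white lid, 56 mm diameter, 70 mm tall, standing to the right of the bay. Leave alone. Origin: centre of its underside.
- vial: Small yellow-capped vial, 28 mm diameter, 60 mm tall, standing on the table just to the right of the bay. Leave alone. Origin: centre of its underside.
Mind the look-alikes: they are no part of the job. Leave any yellow look-alike of the rack alone.

How it is judged:
On the way, in this order (a step that is already met when the one before it is completed fails the run):
1. the rack lies on its base inside the bay while the lid is still open (angle between rack's own x axis and vertical below 0.12 rad and z of rack_mid in the frame of bay between 0.045 and 0.063 m and x of rack_mid in the frame of bay between -0.06 and 0.06 m and y of rack_mid in the frame of bay between -0.055 and 0.055 m and linear speed of rack below 0.03 m/s and value of joint lid above 0.8 rad), for 0.2 s.
2. the lid is pushed fully shut (value of joint lid below 0.06 rad), for 0.2 s.
At the end, for the whole second after the job is handed in: The rack lies at rest on its base on the floor of the bay (within about 7 degrees of level) and the lid is shut (within 0.06 rad, 10 mm at the free edge) (angle between rack's own x axis and vertical below 0.12 rad and z of rack_mid in the frame of bay between 0.045 and 0.063 m and x of rack_mid in the frame of bay between -0.06 and 0.06 m and y of rack_mid in the frame of bay between -0.055 and 0.055 m and linear speed of rack below 0.03 m/s and value of joint lid below 0.06 rad); the robot touches nothing.
It fails at once if the rack is pinched or pushed hard (over 25 N between it and the fingers; tipping it takes about 1 N) (contact force between the fingers and rack above 25 N).
It fails at once if the rack is lifted (its centre more than 115 mm above the table; tipping it over takes the centre to 95 mm) (height (world z) of rack_mid above 0.115 m).
It fails at once if any other thing on the table is shifted by more than 30 mm or tipped (distance of any of reagent, tipbox, beaker, tuberack, jar, vial from where it was at the start of the episode above 0.03 m or angle between any of reagent, tipbox, beaker, tuberack, jar, vial's own z axis and vertical above 0.5 rad).
It also fails if it takes over 48 s, if anything falls off the work surface, if the arm or the gripper's body presses on something with over 40 N, if the wrist force passes 120 N, or if a joint passes its speed limit or range.

## Robot

A 6-joint arm with a two-finger parallel gripper is mounted at the origin on the work surface. World frame = base frame: x ahead of the robot, y to its left, z up, the work surface at z = 0. Lengths are in m, angles in rad, forces in N, time in s.
With the tool pointing down it reaches from about 0.3 to 0.75 m from the base axis. Payload 8.5 kg.
Tool frame: the origin (TCP) lies on the centre line of the jaws, within the pads' length; the fingertips stand 11 mm ahead of it and the grasp point (between the pads) lies 8 mm behind it; x points along the fingers, y is the direction in which the jaws open and shut, and the axes are right-handed (so a half turn about x gives the same grasp; the last joint's range is limited). The gripper opens to 85 mm and grips with 20 to 120 N. Pads are 22 mm wide; open, the fingers measure 114 mm over their backs; the gripper's body (76 mm by 85 mm) begins 54 mm behind the grasp point. The pads swing forward as they close: fully open they stand 13 mm farther back than shut.
Start: joints at [-1.498, 0.381, 1.297, -0, 1.464, -0.215], TCP at [0.156, -0.527, 0.242] pointing down, gripper open.
Joint ranges: [-3.11, 3.11], [-0.89, 2.33], [0.22, 2.48], [-1.42, 4.56], [0.17, 2.85], [-2.88, 2.88]. Speed limits (rad/s): [2.39, 2.39, 3.14, 3.14, 3.14, 3.14].

## Interface

Orientations are given as a unit quaternion [w, x, y, z].
In Python, from bench import manip gives the robot as it stands.
- The arm moves only by the tool drive_tool, never from a script. Its argument "moves" is one flat list of numbers, 7 for each row, row after row: the shift along the world's x, y, z in units of 25 mm (1.0 is 25 mm), then the turn, a rotation vector about the world's x, y, z in units of 5 degrees (1.0 is 5 degrees), then the closure in counts, from 0 (fully open) to 255 (shut). A call has 1 to 12 rows; each row is the pose to reach, as a shift and turn from the pose measured when the call began; what a row does not reach only later rows make up. A row lasts 1/12 s, in which the tool goes at most 41.7 mm and 7.16 degrees, less where a joint would pass 70% of its speed; a pose out of reach is approached as far as the arm can. A call with a gripper value outside its range is refused whole. The fingers move at their own pace and stop on an object; "grip_force" is the grip in N (left out, the last holds). Time passes only in rows, so rows that repeat a pose let the fingers close. It gives the time, the measured TCP pose, the force and the opening at its end, in the units of the state.
- manip.get_obs(): the state, without advancing time (a new reading comes with each control period).
- manip.read_camera(name): name is "scene" or "top"; returns (picture, depth): 400x640x3 uint8, blue, green, red; 400x640 float32, m along the optical axis (not along the pixel's ray), 0 where there is no reading.
- manip.get_calibration(name): a dict with "camera_matrix" (3x3 intrinsics, pixels), "rvec" (rotation vector, rad) and "tvec" (3), from world to camera coordinates, as OpenCV has them. Camera axes: x right, y down, z forward; pixel columns grow to the right and rows downward; lengths in m; the calibration is good to about 2 mm. A picture is of the moment at which its call begins. get_calibration takes no time and is no camera call.
- manip.sign_off(): hands the job in, once; it reports no verdict.
The state is a dict: "time_s": time; "joints": joint angles; "joint_velocities": joint speeds; "effort": joint torques, N m; "eef_pos": TCP position; "eef_rot": TCP orientation; "contact_force": force on the tool from outside, world axes, zero at the start; "ft_torque": the same for the moment, N m; "grip_width": finger opening in m.
Only numpy, scipy, OpenCV 4.12 (cv2) and the standard library are available. Lean on these libraries where they do the work, as an engineer would, in place of code of your own. Each camera call takes 0.05 s, during which the arm holds its last target.

## Working session

There is one attempt and no reset: what is moved stays moved. The work goes in short steps, Python scripts to look and compute and a tool call to move; the robot and the scene stay as the last step left them, time stands still between calls to the robot, and variables do not carry over. Pictures are saved under pics/ and viewed, and the job is handed in when it is done.

Besides the shell and the picture viewer there is one more tool, called after "Emit:" as name(argument=value, ...) on one line, values as JSON. drive_tool: Moves the arm, as the interface text tells. Its arguments: {"type":"object","properties":{"moves":{"type":"array","items":{"type":"number"}},"grip_force":{"type":"number"}},"required":["moves"]}

```bash
mkdir -p pics; cat > h.py <<'E'
import numpy as np,cv2
from bench import manip
def cam(n):
    c=manip.get_calibration(n);K=np.array(c["camera_matrix"],float);R=cv2.Rodrigues(np.array(c["rvec"],float))[0];t=np.array(c["tvec"],float).reshape(3)
    return K,R,t
def world(n,depth):
    K,R,t=cam(n);h,w=depth.shape
    u,v=np.meshgrid(np.arange(w),np.arange(h))
    p=np.stack([(u-K[0,2])/K[0,0]*depth,(v-K[1,2])/K[1,1]*depth,depth],-1)
    return (p-t)@R
def proj(n,P):
    K,R,t=cam(n);q=(np.atleast_2d(P)@R.T+t)@K.T
    return q[:,:2]/q[:,2:]
E
python3 - <<'E'
from h import *
for n in("scene","top"):
    p,d=manip.read_camera(n);cv2.imwrite(f"pics/{n}0.png",p);np.savez(f"{n}0.npz",p=p,d=d)
    K,R,t=cam(n);print(n,-R.T@t,R[2],K[0,0])
print(manip.get_obs())
E
```

```text
scene [ 1.04374588 -0.52824714  0.87601107] [-0.46625351  0.5183005  -0.71691858] 450.32546254673775
top [0.49101662 0.01383757 1.10095822] [ 0.06483014  0.00611278 -0.99787759] 398.31567667217183
{'time_s': 0.1, 'joints': array([-1.49826851e+00,  3.81156089e-01,  1.29814783e+00, -2.84211953e-05,
        1.46360326e+00, -2.15291762e-01]), 'joint_velocities': array([ 0.00133626, -0.00371233, -0.00222274,  0.00183556, -0.00102372,
        0.00062224]), 'effort': array([ 2.31111597e-03, -4.49215758e+01, -2.31656045e+01, -2.27988967e-04,
        3.66630949e-03, -1.15365287e-05]), 'eef_pos': array([ 0.15610153, -0.52713042,  0.24177129]), 'eef_rot': array([ 0.10094548,  0.69982018,  0.10187404, -0.69977382]), 'contact_force': array([ 0.195033  , -0.15203273, -0.0246447 ]), 'ft_torque': array([-0.02152698, -0.01964938, -0.03832882]), 'grip_width': 0.08592023352724515}
```

View pics/scene0.png

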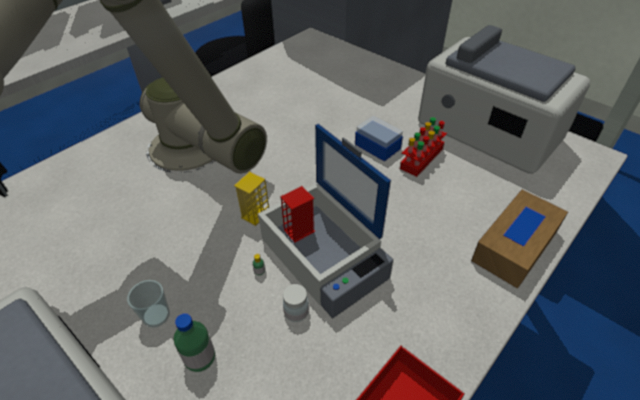

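View pics/top0.png

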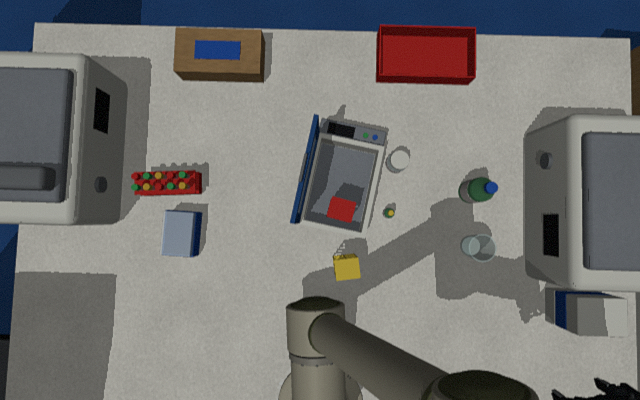

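The red rack standing in the bay is at scene (297,213) and top (342,208). The yellow look-alike is outside the bay at scene (252,198) and top (346,266). The full tube rack is at top (167,182). The target is the red one in the bay. Next I'll measure it and check an enlarged crop.

```bash
cat > m.py <<'E'
from h import *
z=np.load("top0.npz");p,d=z["p"],z["d"];W=world("top",d)
hsv=cv2.cvtColor(p,cv2.COLOR_BGR2HSV)
roi=np.zeros(d.shape,bool);roi[110:290,280:410]=1
print("table z",np.median(W[250:290,420:440,2]))
# rim
m=roi&(abs(W[...,2]-0.095)<0.006)&(hsv[...,1]<60)
n,l,s,c=cv2.connectedComponentsWithStats(m.astype(np.uint8))
k=1+np.argmax(s[1:,4]);P=W[l==k];print(s[k],P[:,2].mean())
r=cv2.minAreaRect((P[:,:2]*1000).astype(np.float32));print("rim rect",r,cv2.boxPoints(r))
mm=np.zeros_like(p);mm[m]=255
red=roi&((hsv[...,0]<8)|(hsv[...,0]>172))&(hsv[...,1]>150)&(d>0)
P=W[red];print("red z",np.percentile(P[:,2],[5,50,95]))
T=P[P[:,2]>0.14];r=cv2.minAreaRect((T[:,:2]*1000).astype(np.float32));print("redtop",len(T),T.mean(0),r)
blue=roi&(hsv[...,0]>100)&(hsv[...,0]<125)&(hsv[...,1]>150)&(d>0)
P=W[blue];print("blue z",np.percentile(P[:,2],[2,50,98]))
for a,b in((0.1,0.15),(0.15,.2),(.2,.24),(.24,.3)):
    q=P[(P[:,2]>a)&(P[:,2]<b)];print(a,len(q),q.mean(0) if len(q) else 0)
ye=(hsv[...,0]>18)&(hsv[...,0]<35)&(hsv[...,1]>150)&(d>0);ye[:, :300]=0
n,l,s,c=cv2.connectedComponentsWithStats(ye.astype(np.uint8))
for k in range(1,n):
    if s[k,4]>5: print("yellow",s[k],W[l==k].mean(0),W[l==k].min(0),W[l==k].max(0))
# all tall things near: max height map
for nm,(u,v) in dict(jar=(399,158),vial=(390,212)).items(): print(nm,W[v,u])
cv2.imwrite("pics/crop_top.png",cv2.resize(np.hstack([p,mm])[100:300,280:410],None,fx=3,fy=3,interpolation=2))
s=np.load("scene0.npz");cv2.imwrite("pics/crop_scene.png",cv2.resize(s["p"][110:330,220:420],None,fx=2.7,fy=2.7,interpolation=2))
E
python3 m.py
```

```text
table z -0.0004626907617111514
[ 299  133   86  106 1321] 0.09434756712931555
rim rect ((578.3133544921875, -38.643043518066406), (169.66737365722656, 239.49546813964844), 79.2646255493164) [[ 444.8592    -99.68617 ]
 [ 680.163    -144.29778 ]
 [ 711.7675     22.400085]
 [ 476.46368    67.01169 ]]
red z [0.14606641 0.14937993 0.1521615 ]
redtop 518 [ 0.51555159 -0.03531773  0.14949246] ((515.4742431640625, -35.30194854736328), (59.32548141479492, 49.695831298828125), 76.53421020507812)
blue z [0.07756124 0.27337661 0.27737963]
0.1 101 [0.59608258 0.04644637 0.12640162]
0.15 28 [0.6134333  0.04186483 0.17384384]
0.2 18 [0.59134743 0.0464771  0.21873951]
0.24 435 [0.59476024 0.04969765 0.27310511]
yellow [388 210   6   6  27] [ 0.51346577 -0.16909206  0.05736257] [ 0.50655852 -0.17692871  0.03679702] [ 0.52043241 -0.1623541   0.06357927]
yellow [333 254  27  27 589] [ 0.37554122 -0.05347456  0.10850495] [ 0.34366054 -0.08496108  0.00099211] [ 0.39955273 -0.02266488  0.12567298]
jar [ 0.65608712 -0.18764321  0.06619041]
vial [ 0.51442068 -0.16759996  0.06026513]
```

View pics/crop_top.png

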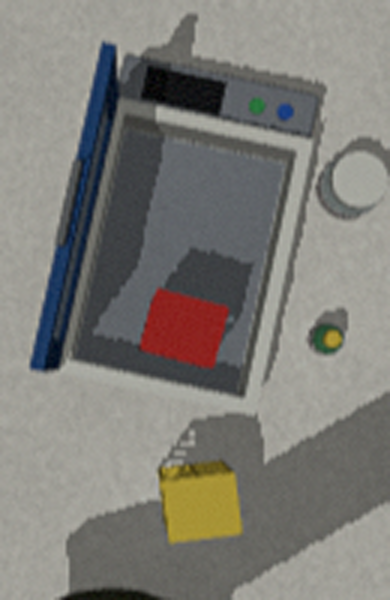

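View pics/crop_scene.png

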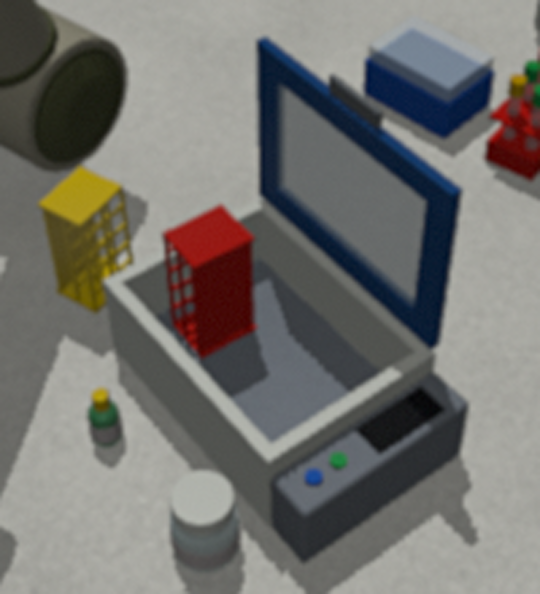

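The crop confirms the target: the red rack's holes face the bay's -x end and its base faces +x. Now the lid angle and the approach numbers.

```bash
cat >> h.py <<'E'
from scipy.spatial.transform import Rotation as Rn
YAW=np.radians(-10.7);C=np.array([.5787,-.0365])
EX=np.array([np.cos(YAW),np.sin(YAW)]);EY=np.array([-np.sin(YAW),np.cos(YAW)])
def tob(P): P=np.asarray(P);q=P[...,:2]-C;return np.stack([q@EX,q@EY,P[...,2]],-1)
def frb(b): return np.array([*(C+b[0]*EX+b[1]*EY),b[2]])
def tool(): 
    o=manip.get_obs();q=o["eef_rot"];return o["eef_pos"],Rn.from_quat(q[[1,2,3,0]]),o
def need(bt,yaw=None):
    p,R,o=tool();t=frb(bt);print("bay now",tob(p).round(4),"F",o["contact_force"].round(2),"t",o["time_s"])
    print("shift units",((t-p)/.025).round(2))
    ya=R.as_matrix()
    if yaw is None: yaw=YAW
    best=None
    for s in(0,np.pi):
        y=np.array([-np.sin(yaw+s),np.cos(yaw+s),0]);x=np.array([0,0,-1.]);T=np.stack([x,y,np.cross(x,y)],1)
        print("turn units",(Rn.from_matrix(T)*R.inv()).as_rotvec(degrees=True).round(2)/5)
E
python3 - <<'E'
from h import *
z=np.load("top0.npz");p,d=z["p"],z["d"];W=world("top",d);hsv=cv2.cvtColor(p,cv2.COLOR_BGR2HSV)
B=tob(W)
m=np.zeros(d.shape,bool);m[105:230,285:325]=1
m&=(hsv[...,0]>100)&(hsv[...,0]<125)&(hsv[...,1]>120)&(W[...,2]>.25)
Q=B[m];print(len(Q),np.percentile(Q,[2,50,98],axis=0).round(4))
s=np.load("scene0.npz");p,d=s["p"],s["d"];W=world("scene",d);hsv=cv2.cvtColor(p,cv2.COLOR_BGR2HSV);B=tob(W)
m=np.zeros(d.shape,bool);m[120:240,310:395]=1
m&=(hsv[...,0]>100)&(hsv[...,0]<125)&(hsv[...,1]>120)&(W[...,2]>.1)
Q=B[m];Q=Q[abs(Q[:,1]-.085)<.08];f=np.polyfit(Q[:,2],Q[:,1],1);print(len(Q),"inner face y(z)",f,"angle",np.pi/2+np.arctan(f[0]),np.percentile(Q,[2,98],axis=0).round(3))
for u,v in((185,345),):pass
print(tob(world("top",z["d"])[188,487]),world("top",z["d"])[188,487],world("top",z["d"])[240,465])
need([-.112,-.0106,.245])
E
```

```text
484 [[-0.1111  0.084   0.2573]
 [-0.0038  0.0875  0.2742]
 [ 0.1112  0.0932  0.2782]]
1990 inner face y(z) [0.01269291 0.08332556] angle 1.5834885596167032 [[-0.111  0.083  0.106]
 [ 0.117  0.091  0.276]]
[ 0.06204305 -0.34059353  0.14964317] [ 0.57642744 -0.38269088  0.14964317] [ 0.44656679 -0.3710275   0.03866463]
bay now [-0.3242 -0.5606  0.2418] F [ 0.2  -0.15 -0.02] t 0.1
shift units [12.42 20.04  0.13]
turn units [-2.0000e-03 -2.0000e-02  3.0562e+01]
turn units [-1.600e-02  2.000e-03 -5.438e+00]
```

Emit:
drive_tool(moves=[1, 1.7, 0.3, 0, 0, -0.5, 255, 2, 3.4, 0.3, 0, 0, -1, 255, 3.1, 5, 0.3, 0, 0, -1.5, 255, 4.1, 6.7, 0.3, 0, 0, -2, 255, 5.2, 8.4, 0.3, 0, 0, -2.5, 255, 6.2, 10, 0.3, 0, 0, -3, 255, 7.2, 11.7, 0.3, 0, 0, -3.5, 255, 8.3, 13.4, 0.3, 0, 0, -4, 255, 9.3, 15, 0.3, 0, 0, -4.5, 255, 10.3, 16.7, 0.3, 0, 0, -5, 255, 11.4, 18.4, 0.3, 0, 0, -5.4, 255, 12.4, 20, 0.3, 0, 0, -5.4, 255])

```text
time_s: 1.1
eef_pos: [0.4194, -0.1005, 0.2493]
eef_rot: [-0.066, 0.704, -0.065, -0.704]
contact_force: [0.6, -1.6, -0.3]
grip_width: 0.0
```

```bash
python3 - <<'E'
from h import *
need([-.112,-.0106,.143]);print(manip.get_obs()["grip_width"])
E
```

```text
bay now [-0.1446 -0.0924  0.2493] F [ 0.62 -1.56 -0.34] t 1.1
shift units [ 1.89  2.97 -4.25]
turn units [-8.0000e-03 -2.2000e-02  3.5984e+01]
turn units [-0.014  0.004 -0.016]
4.267772858435212e-06
```

Emit:
drive_tool(moves=[0.9, 1.5, 0, 0, 0, 0, 255, 1.9, 3.0, 0, 0, 0, 0, 255, 1.9, 3.0, -0.6, 0, 0, 0, 255, 1.9, 3.0, -1.6, 0, 0, 0, 255, 1.9, 3.0, -2.6, 0, 0, 0, 255, 1.9, 3.0, -3.6, 0, 0, 0, 255, 1.9, 3.0, -4.25, 0, 0, 0, 255, 1.9, 3.0, -4.25, 0, 0, 0, 255])

```text
time_s: 1.77
eef_pos: [0.4653, -0.0249, 0.1401]
eef_rot: [0.066, -0.702, 0.065, 0.706]
contact_force: [0.2, 0.8, -0.2]
grip_width: -0.0004
```

```bash
python3 - <<'E'
from h import *
p,d=manip.read_camera("scene");cv2.imwrite("pics/s1.png",cv2.resize(p[110:330,180:420],None,fx=2.5,fy=2.5))
need([-.05,-.0115,.143])
E
```

```text
bay now [-0.1126 -0.0098  0.142 ] F [ 2.02 -0.07  0.26] t 1.8167
shift units [ 2.45 -0.53  0.04]
turn units [ 0.054 -0.04  35.984]
turn units [-0.026 -0.034 -0.016]
```

View pics/s1.png

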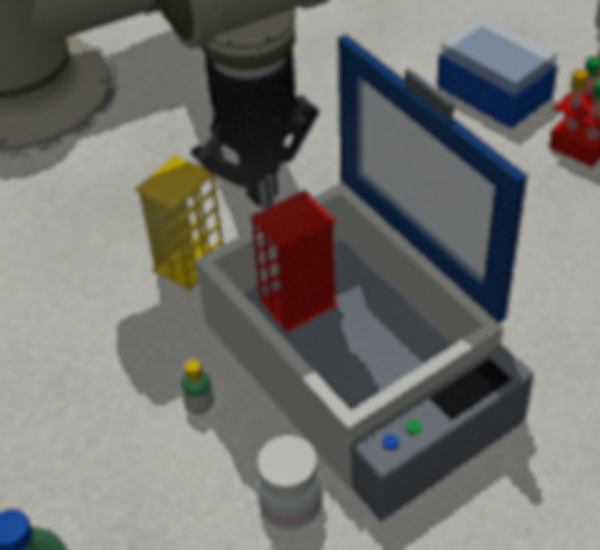

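The closed fingers are behind the rack at crop (265,190), clear of the rim and the yellow rack. I'll push slowly along the bay's +x.

Emit:
drive_tool(moves=[0.2, -0.04, 0, 0, 0, 0, 255, 0.35, -0.07, 0, 0, 0, 0, 255, 0.5, -0.1, 0, 0, 0, 0, 255, 0.65, -0.13, 0, 0, 0, 0, 255, 0.8, -0.16, 0, 0, 0, 0, 255, 0.95, -0.19, 0, 0, 0, 0, 255, 1.1, -0.22, 0, 0, 0, 0, 255, 1.25, -0.25, 0, 0, 0, 0, 255, 1.4, -0.28, 0, 0, 0, 0, 255, 1.55, -0.31, 0, 0, 0, 0, 255, 1.7, -0.34, 0, 0, 0, 0, 255, 1.8, -0.36, 0, 0, 0, 0, 255])

```text
time_s: 2.82
eef_pos: [0.5118, -0.0344, 0.1419]
eef_rot: [0.066, -0.703, 0.065, 0.705]
contact_force: [-0.0, 1.2, 0.5]
grip_width: -0.0001
```

```bash
python3 - <<'E'
from h import *
p,d=manip.read_camera("scene");cv2.imwrite("pics/s2.png",cv2.resize(p[110:330,180:420],None,fx=2.5,fy=2.5))
need([-.04,-.0115,.143])
E
```

```text
bay now [-0.0659 -0.0104  0.1419] F [ 0.08 -0.44  1.  ] t 2.8667
shift units [ 1.01 -0.24  0.04]
turn units [ 0.048 -0.04  35.986]
turn units [-0.026 -0.03  -0.014]
```

View pics/s2.png

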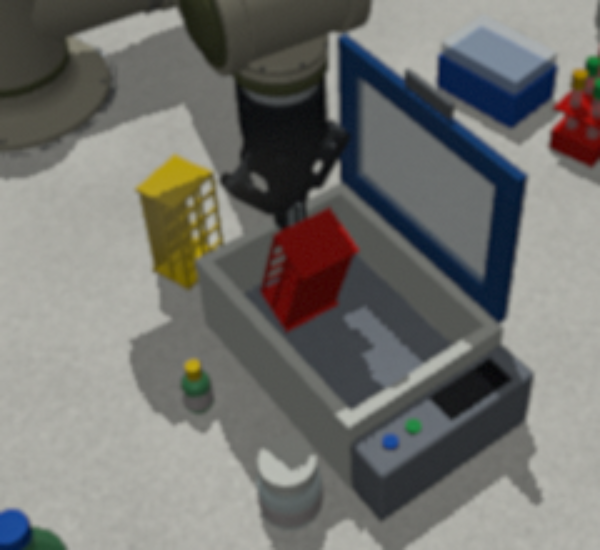

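The rack is tilting about its lower edge; its top face is at crop (315,240) and the base has not slid. I'll keep pushing.

Emit:
drive_tool(moves=[0.1, -0.02, 0, 0, 0, 0, 255, 0.2, -0.04, 0, 0, 0, 0, 255, 0.3, -0.06, 0, 0, 0, 0, 255, 0.4, -0.08, 0, 0, 0, 0, 255, 0.5, -0.1, 0, 0, 0, 0, 255, 0.6, -0.12, 0, 0, 0, 0, 255, 0.7, -0.14, 0, 0, 0, 0, 255, 0.8, -0.16, 0, 0, 0, 0, 255, 0.9, -0.18, 0, 0, 0, 0, 255, 1.0, -0.2, 0, 0, 0, 0, 255, 1.0, -0.2, 0, 0, 0, 0, 255, 1.0, -0.2, 0, 0, 0, 0, 255])

```text
time_s: 3.87
eef_pos: [0.537, -0.0395, 0.1419]
eef_rot: [0.066, -0.703, 0.065, 0.705]
contact_force: [-0.7, 0.1, 0.2]
grip_width: 0.0001
```

```bash
python3 - <<'E'
from h import *
p,d=manip.read_camera("scene");cv2.imwrite("pics/s3.png",cv2.resize(p[110:330,180:420],None,fx=2.5,fy=2.5))
need([-.11,-.0115,.25])
E
```

```text
bay now [-0.0405 -0.0106  0.1419] F [ 0.06 -0.04  0.24] t 3.9167
shift units [-2.74  0.48  4.32]
turn units [ 0.05  -0.04  35.986]
turn units [-0.026 -0.032 -0.014]
```

View pics/s3.png

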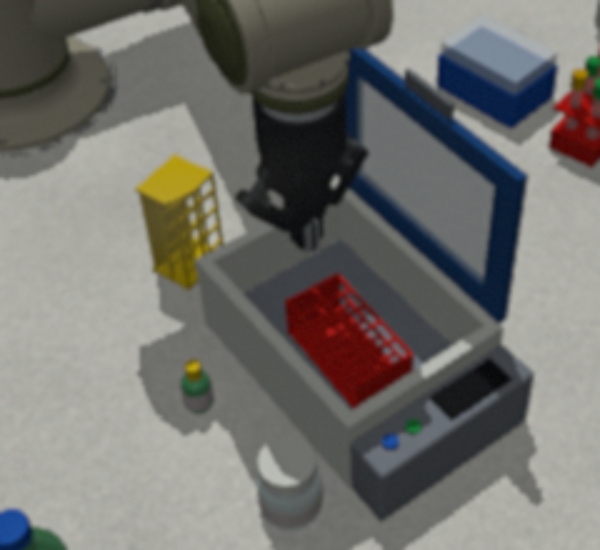

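The rack lies on its base with the holes up, at crop (350,340). I'll lift, check its pose, and go over the lid.

Emit:
drive_tool(moves=[0, 0, 1.3, 0, 0, 0, 255, 0, 0, 2.6, 0, 0, 0, 255, 0, 0, 3.9, 0, 0, 0, 255, 0, 0, 5.2, 0, 0, 0, 255, 0, 0, 6.5, 0, 0, 0, 255, 0, 0, 7.8, 0, 0, 0, 255, 0, 0, 8, 0, 0, 0, 255, 0, 0, 8, 0, 0, 0, 255])

```text
time_s: 4.58
eef_pos: [0.5372, -0.0395, 0.3439]
eef_rot: [-0.066, 0.705, -0.065, -0.704]
contact_force: [0.0, -0.2, -1.0]
grip_width: 0.0
```

Emit:
drive_tool(moves=[0.5, 1, 0, 0, 0, 0, 255, 1, 2, 0, 0, 0, 0, 255, 1.5, 3, 0, 0, 0, 0, 255, 2, 4, 0, 0, 0, 0, 255, 2.4, 5, 0, 0, 0, 0, 255, 2.7, 5.6, 0, 0, 0, 0, 255, 2.7, 5.6, 0, 0, 0, 0, 255, 2.7, 5.6, 0, 0, 0, 0, 255])

```text
time_s: 5.25
eef_pos: [0.6046, 0.1009, 0.342]
eef_rot: [0.065, -0.704, 0.065, 0.705]
contact_force: [-0.4, -0.4, 0.1]
grip_width: -0.0005
```

```bash
python3 - <<'E'
from h import *
p,d=manip.read_camera("scene");cv2.imwrite("pics/s4.png",cv2.resize(p[60:330,180:460],None,fx=2.2,fy=2.2))
hsv=cv2.cvtColor(p,cv2.COLOR_BGR2HSV);B=tob(world("scene",d))
red=((hsv[...,0]<8)|(hsv[...,0]>172))&(hsv[...,1]>150)&(d>0)
Q=B[red];Q=Q[(abs(Q[:,0])<.11)&(abs(Q[:,1])<.08)]
T=Q[Q[:,2]>.07];print(len(Q),len(T),np.percentile(Q,[2,98],axis=0).round(4))
r=cv2.minAreaRect((T[:,:2]*1000).astype(np.float32));print(r,np.median(T[:,2]))
A=np.c_[T[:,:2],np.ones(len(T))];print("plane",np.linalg.lstsq(A,T[:,2],rcond=None)[0])
need([0,.135,.25])
E
```

```text
1325 476 [[-0.0344 -0.0439  0.0342]
 [ 0.0844  0.0164  0.0822]]
((25.130725860595703, -13.879207611083984), (59.70395278930664, 121.58367156982422), 87.27323150634766) 0.07937946895800198
plane [ 0.00115034 -0.01386894  0.07837981]
bay now [-1.000e-04  1.391e-01  3.425e-01] F [-0.22 -0.51  0.62] t 5.3
shift units [-0.03 -0.16 -3.7 ]
turn units [ 1.6000e-02 -1.2000e-02  3.5984e+01]
turn units [-0.008 -0.01  -0.016]
```

View pics/s4.png

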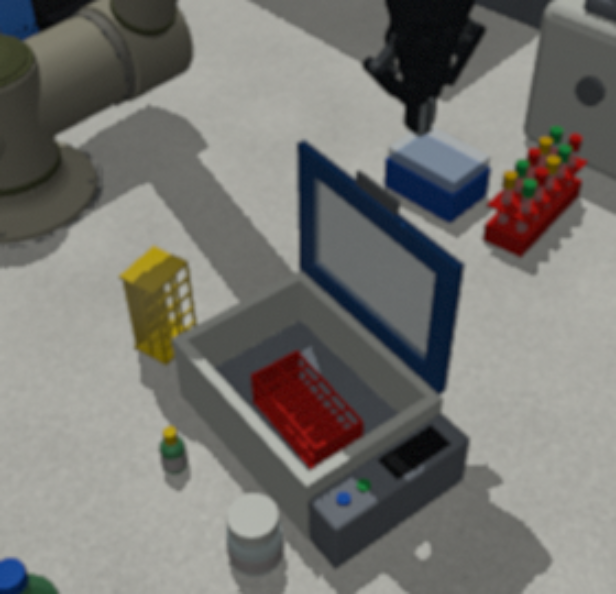

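Rack middle is at about (25, -14) mm in the bay, with its top level at 79 mm, so step 1 is met with the lid open. The fingers are behind the lid. I'll lower them and push along the arc.

```bash
python3 - <<'E'
import numpy as np
y0,z0=139.1,262
for th in (90,82,74,66,58,50,42,34,26):
    t=np.radians(th);y=87-150*np.cos(t)+5*np.sin(t)+14.5;z=101+150*np.sin(t)+5*np.cos(t)+11
    d=(y-y0)/25;print(th,round(y,1),round(z,1),np.round([d*.1857,d*.9826,(z-z0)/25],2))
E
```

```text
90 106.5 262.0 [-0.24 -1.28  0.  ]
82 85.6 261.2 [-0.4  -2.1  -0.03]
74 65.0 257.6 [-0.55 -2.91 -0.18]
66 45.1 251.1 [-0.7  -3.7  -0.44]
58 26.3 241.9 [-0.84 -4.44 -0.81]
50 8.9 230.1 [-0.97 -5.12 -1.28]
42 -6.6 216.1 [-1.08 -5.73 -1.84]
34 -20.1 200.0 [-1.18 -6.26 -2.48]
26 -31.1 182.2 [-1.26 -6.69 -3.19]
```

Emit:
drive_tool(moves=[0, 0, -1, 0, 0, 0, 255, 0, 0, -2, 0, 0, 0, 255, 0, 0, -3, 0, 0, 0, 255, 0, 0, -3.2, 0, 0, 0, 255, 0, 0, -3.2, 0, 0, 0, 255])

```text
time_s: 5.72
eef_pos: [0.6037, 0.0992, 0.2612]
eef_rot: [0.066, -0.702, 0.066, 0.706]
contact_force: [-0.1, -0.7, 0.1]
grip_width: 0.0001
```

Emit:
drive_tool(moves=[-0.12, -0.65, 0, 0, 0, 0, 255, -0.24, -1.28, 0, 0, 0, 0, 255, -0.32, -1.7, 0, 0, 0, 0, 255, -0.4, -2.1, -0.03, 0, 0, 0, 255, -0.48, -2.5, -0.1, 0, 0, 0, 255, -0.55, -2.9, -0.18, 0, 0, 0, 255, -0.62, -3.3, -0.3, 0, 0, 0, 255, -0.7, -3.7, -0.44, 0, 0, 0, 255, -0.77, -4.07, -0.62, 0, 0, 0, 255, -0.84, -4.44, -0.81, 0, 0, 0, 255, -0.9, -4.78, -1.04, 0, 0, 0, 255, -0.97, -5.12, -1.28, 0, 0, 0, 255])

```text
time_s: 6.72
eef_pos: [0.5793, -0.0297, 0.2285]
eef_rot: [0.066, -0.702, 0.066, 0.706]
contact_force: [0.8, 0.7, 1.4]
grip_width: 0.0001
```

```bash
python3 - <<'E'
from h import *
p,d=manip.read_camera("scene");cv2.imwrite("pics/s5.png",cv2.resize(p[60:330,180:460],None,fx=2.2,fy=2.2))
need([0,-.0311,.182])
b=tob(tool()[0])*1000
for th in (42,34,26,18,10,4,0,-2):
    t=np.radians(th);y=87-150*np.cos(t)+5*np.sin(t)+14.5;z=101+150*np.sin(t)+5*np.cos(t)+11
    dd=(y-b[1])/25;print(th,np.round([dd*.1857,dd*.9826,(z-b[2])/25],2))
E
```

```text
bay now [-0.001   0.0055  0.2272] F [ 0.81 -0.68 -0.22] t 6.7667
shift units [-0.23 -1.45 -1.81]
turn units [-1.2400e-01  1.0000e-02 -3.5988e+01]
turn units [-0.006 -0.08   0.012]
42 [-0.09 -0.48 -0.44]
34 [-0.19 -1.01 -1.09]
26 [-0.27 -1.44 -1.8 ]
18 [-0.34 -1.77 -2.56]
10 [-0.38 -2.   -3.37]
4 [-0.4  -2.1  -3.99]
0 [-0.4  -2.12 -4.41]
-2 [-0.4  -2.13 -4.62]
```

View pics/s5.png

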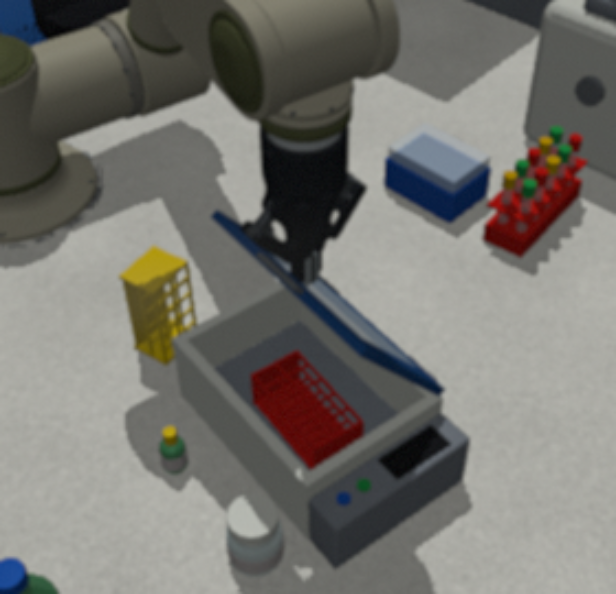

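The lid has followed to roughly 50 degrees, with the fingertips behind it at crop (305,270) and low force. Continuing down to about 4 degrees.

Emit:
drive_tool(moves=[-0.05, -0.24, -0.22, 0, 0, 0, 255, -0.09, -0.48, -0.44, 0, 0, 0, 255, -0.14, -0.75, -0.76, 0, 0, 0, 255, -0.19, -1.01, -1.09, 0, 0, 0, 255, -0.23, -1.23, -1.44, 0, 0, 0, 255, -0.27, -1.44, -1.8, 0, 0, 0, 255, -0.31, -1.61, -2.18, 0, 0, 0, 255, -0.34, -1.77, -2.56, 0, 0, 0, 255, -0.36, -1.9, -2.97, 0, 0, 0, 255, -0.38, -2.0, -3.37, 0, 0, 0, 255, -0.39, -2.05, -3.7, 0, 0, 0, 255, -0.4, -2.1, -4.0, 0, 0, 0, 255])

```text
time_s: 7.77
eef_pos: [0.5685, -0.0834, 0.126]
eef_rot: [0.066, -0.701, 0.066, 0.707]
contact_force: [0.1, 0.7, 1.7]
grip_width: 0.0002
```

```bash
python3 - <<'E'
from h import *
p,d=manip.read_camera("scene");cv2.imwrite("pics/s6.png",cv2.resize(p[60:330,180:460],None,fx=2.2,fy=2.2))
need([0,-.0485,.117])
E
```

```text
bay now [-0.0018 -0.048   0.1248] F [-0.28 -0.29 -1.  ] t 7.8167
shift units [ 0.07 -0.03 -0.31]
turn units [-1.7400e-01  3.0000e-02 -3.5986e+01]
turn units [-0.018 -0.112  0.012]
```

View pics/s6.png

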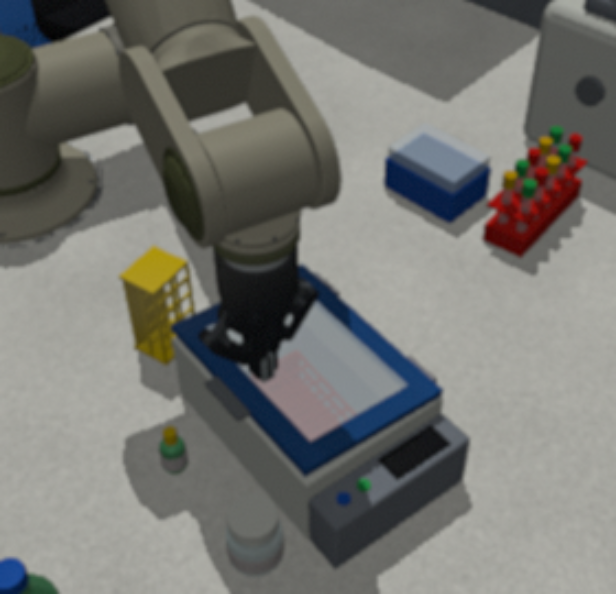

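The lid is nearly shut, with the fingers on its front part at crop (265,370). I'll press on gently.

Emit:
drive_tool(moves=[0, 0, -0.1, 0, 0, 0, 255, 0, 0, -0.2, 0, 0, 0, 255, 0, 0, -0.3, 0, 0, 0, 255, 0, 0, -0.36, 0, 0, 0, 255, 0, 0, -0.36, 0, 0, 0, 255, 0, 0, -0.36, 0, 0, 0, 255])

```text
time_s: 8.32
eef_pos: [0.5681, -0.0832, 0.117]
eef_rot: [0.066, -0.701, 0.066, 0.707]
contact_force: [-3.8, 0.8, 9.0]
grip_width: -0.0003
```

Emit:
drive_tool(moves=[0, 0, -0.06, 0, 0, 0, 255, 0, 0, -0.1, 0, 0, 0, 255, 0, 0, -0.1, 0, 0, 0, 255, 0, 0, -0.1, 0, 0, 0, 255])

```text
time_s: 8.65
eef_pos: [0.5681, -0.0832, 0.1169]
eef_rot: [0.066, -0.702, 0.066, 0.706]
contact_force: [-6.0, -0.0, 19.3]
grip_width: 0.0002
```

The tip has stopped moving and the force rose to 19 N, so the lid is on its stop. I'll lift off and move clear to measure.

Emit:
drive_tool(moves=[0, 0, 0.3, 0, 0, 0, 255, 0, 0, 1, 0, 0, 0, 255, 0, 0, 2.5, 0, 0, 0, 255, 0, 0, 4, 0, 0, 0, 255, 0, 0, 5.5, 0, 0, 0, 255, -1, 0, 7, 0, 0, 0, 255, -2.3, 0, 8, 0, 0, 0, 255, -3.6, 0, 8, 0, 0, 0, 255, -4.5, 0, 8, 0, 0, 0, 255, -5, 0, 8, 0, 0, 0, 255, -5, 0, 8, 0, 0, 0, 255, -5, 0, 8, 0, 0, 0, 255])

```text
time_s: 9.65
eef_pos: [0.4432, -0.0831, 0.3174]
eef_rot: [0.066, -0.702, 0.067, 0.706]
contact_force: [-0.7, 0.8, -0.2]
grip_width: 0.0002
```

```bash
python3 - <<'E'
from h import *
p,d=manip.read_camera("scene");cv2.imwrite("pics/s7.png",cv2.resize(p[60:330,180:460],None,fx=2.2,fy=2.2))
hsv=cv2.cvtColor(p,cv2.COLOR_BGR2HSV);B=tob(world("scene",d))
m=(hsv[...,0]>100)&(hsv[...,0]<125)&(hsv[...,1]>120)&(d>0)&(abs(B[...,0])<.118)&(abs(B[...,1])<.088)&(B[...,2]>.098)
Q=B[m];A=np.c_[Q[:,:2],np.ones(len(Q))];f=np.linalg.lstsq(A,Q[:,2],rcond=None)[0];print(len(Q),"lid plane",f,"angle",-np.arctan(f[1]))
p,d=manip.read_camera("top");B=tob(world("top",d));hsv=cv2.cvtColor(p,cv2.COLOR_BGR2HSV);cv2.imwrite("pics/t7.png",p)
m=(hsv[...,0]>100)&(hsv[...,0]<125)&(hsv[...,1]>120)&(d>0)&(abs(B[...,0])<.118)&(abs(B[...,1])<.088)&(B[...,2]>.098)
Q=B[m];A=np.c_[Q[:,:2],np.ones(len(Q))];f=np.linalg.lstsq(A,Q[:,2],rcond=None)[0];print(len(Q),"lid plane",f)
need([0,0,.3])
E
```

```text
2492 lid plane [-0.03359875 -0.01758158  0.1083202 ] angle 0.017579766772582824
2220 lid plane [-0.00358233 -0.00349193  0.10580141]
bay now [-0.1238 -0.071   0.3168] F [ 0.47 -1.25  0.28] t 9.75
shift units [ 5.39  1.87 -0.67]
turn units [ -0.12   -0.    -35.998]
turn units [ 0.    -0.076  0.002]
```

View pics/s7.png

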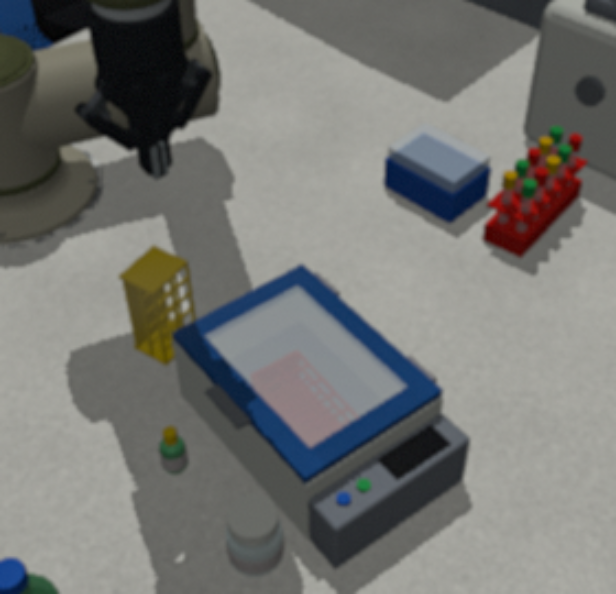

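View pics/t7.png

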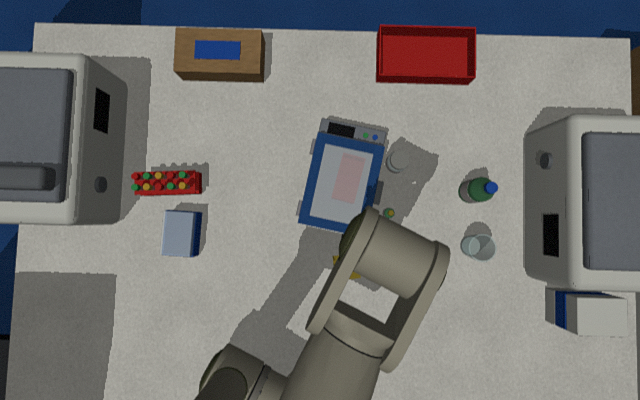

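Both views show the lid flat and shut, with the rack flat under the window at top (348,178). The other things stand where they were, and the arm is clear. Handing in.

```bash
python3 -c "
from bench import manip
print(manip.sign_off())"
```

```text
the job is handed in; nothing more can be done
None
```

The rack lies on its base in the bay and the lid is shut; I handed the job in at about 9.8 s of the 48 s. I tipped the rack with the closed fingers, then swung the lid over from behind and pressed it down.

- **Rack, checked before closing the lid:** its middle was at about (25, −14) mm in the bay frame. Its upper face was level within about 0.8° and about 79 mm above the table (80 mm expected). After closing it still looked flat through the window, but I didn't measure it again.
- **Lid:** while I pressed, the force rose to 19 N with no further movement, so it was on its stop. The fitted lid angle was about 0.003 rad from the top camera and 0.018 rad from the scene camera, both under the 0.06 limit.
- **One disagreement:** the scene camera's fit also tilted 0.034 rad along the hinge, which the top camera did not show (0.004). I put this down to noisier readings from that camera's slanting view.
- **Surroundings:** by eye, nothing else had moved and the arm was clear. I didn't measure the other items' positions. In the last top view the arm hides most of the yellow look-alike rack, but the scene view shows it standing in place.

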